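# Gather the tape roll and jar caps in one corner of the storage box

### The arm

A 6-joint arm with a two-finger parallel gripper is mounted at the origin on the work surface. World frame = base frame: x ahead of the robot, y to its left, z up, the work surface at z = 0. Lengths are in mm, angles in rad, forces in N, time in s.
With the tool pointing down it reaches from about 325 to 900 mm from the base axis. Payload 3.5 kg.
Tool frame: the origin (TCP) lies on the centre line of the jaws, within the pads' length; the fingertips stand 25 mm ahead of it and the grasp point (between the pads) lies 6 mm ahead of it (manip.finger_overhang is the distance from the TCP to the fingertips, in mm); z points along the fingers, y is the line along which they close (so a half turn about z gives the same grasp; the last joint's range is limited). The gripper opens to 85 mm and grips with 20 to 120 N. Pads are 22 mm wide; open, the fingers measure 114 mm over their backs; the gripper's body (76 mm by 85 mm) begins 54 mm behind the grasp point. The pads swing forward as they close: fully open they stand 13 mm farther back than shut.
Start: joints at [-1.312, 0.276, -0.026, 1.268, 0, 1.467], TCP at [221.212, -584.54, 256.313] pointing down, gripper open.
Joint ranges: [-3.12, 3.12], [-0.85, 1.88], [-1.08, 1.24], [-1.95, 2.15], [-1.57, 1.53], [-3.14, 3.14]. Speed limits (rad/s): [2.57, 2.57, 3.14, 3.14, 3.14, 3.14].

### API

Orientations are given as a unit quaternion [w, x, y, z].
In Python, from bench import status, grab_frame, camera_params, order, manip gives the robot as it stands. The module is installed in compiled form; this text tells all that it offers.
- The arm moves only by the tool servo_tool, never from a script. Its argument "commands" is one flat list of numbers, 7 for each row, row after row: the turn, a rotation vector about the tool's x, y, z in degrees, then the shift along the tool's x, y, z in cm, then the closure, from 0 (fully open) to 1 (shut). A call has 1 to 12 rows; each row shifts and turns the commanded pose from where the row before left it, along the tool's axes as they then stand; what a row does not reach is not made up. A row lasts 1/12 s, in which the tool goes at most 41.7 mm and 7.16 degrees, less where a joint would pass 70% of its speed; a pose out of reach is approached as far as the arm can. A call with a gripper value outside its range is refused whole. The fingers move at their own pace and stop on an object; "force" is the grip in N (left out, the last holds). Time passes only in rows, so rows that do not move let the fingers close. It gives the time, the measured TCP pose, the force, the opening and the grip force at its end, in the units of the state.
- status.observe(): the state, without advancing time (a new reading comes with each control period).
- grab_frame(name): name is "side" or "top"; returns the picture (420x560x3 uint8, red, green, blue); there is no depth.
- camera_params(name): a dict with "fx", "fy", "cx", "cy" (pixels), "k1" (the pictures are not rectified: a ray, as slopes to the right and down, at radius r is drawn at 1 + k1 r^2 times it, then the intrinsics apply), "R" (3x3) and "t" (3): a world point X has camera coordinates R X + t. Camera axes: x right, y down, z forward; pixel columns grow to the right and rows downward; lengths in mm; the calibration is good to about 2 mm. A picture is of the moment at which its call begins. camera_params takes no time and is no camera call.
- order.job_done(): hands the job in; it is judged then, once.
The state is a dict: "t": time; "q": joint angles; "qd": joint speeds; "joint_torque": joint torques, N m; "position": TCP position; "tool_rot": TCP orientation; "contact_force": force on the tool from outside, world axes, zero at the start; "wrist_torque": the same for the moment, N m; "opening": opening from 0.0 (shut) to 1.0 (fully open); "grasp_force": force on a finger pad.
Only numpy, scipy, OpenCV 4.12 (cv2) and the standard library are available. Lean on these libraries where they do the work, as an engineer would, in place of code of your own. Each camera call takes 0.05 s, during which the arm holds its last target. There are 200 camera calls.

### The job

Slide the roll of tape up off its upright spindle and put it into the open clear storage box with the three steel jar caps, letting go of it there. Then take the box by the grey grip tab at its corner and raise that corner until the roll and all three caps have slid together into the corner diagonally opposite the tab. Finish while still holding the box tilted like that, so that I can pack the cutlery beside them; do not push the saucepan, scoop, spoon or mug about.

Things in the scene. Friction and masses are not known exactly. Their poses are not given: they have to be found in the camera images.
- tote: clear plastic storage box without lid, 200 x 150 mm (its x and y) outside the walls, 60 mm high, walls 4 mm, base sole 204 x 154 mm, inner floor 5 mm above the underside; origin at the centre of its underside, z up; about 0.4 kg empty (varies by 20 percent). The inside is slick: contents begin to slide at roughly 10 degrees of tilt and need more (30 degrees is plenty) to creep along a wall into the corner. It stands loose on the counter; its sole does not slip easily
- tote_tab (a point): grip point of the grey upright tab at the box's +x +y corner, 147 mm from the box's origin along the box direction (0.8, 0.6), 55 mm above the underside. The tab is a fin 12 mm thick, 42 mm long along that diagonal (from the corner outwards), from 20 to 75 mm above the underside; its two flat faces look square to the diagonal, along the box direction (-0.6, 0.8). Axes as the box's
- tote_corner (a point): inner bottom corner diagonally opposite the tab, at (-96, -71, 5) mm in the box's frame, where the roll and the caps are to gather. Axes as the box's
- tape: small wound roll of paper tape, ring 56 mm outside, 26 mm hole, 25 mm high, 0.06 kg nominal, origin at the centre of its underside (on the axis); axis z. At the start it sits loose on the spindle, underside 30 mm above the counter
- spindle: fixed stand with an upright post: wooden foot 90 mm across and 12 mm high, wooden collar 34 mm across up to 30 mm height, then a steel post 16 mm across up to 85 mm height; origin at the centre of its underside, z up the post
- cap0: steel spice-jar cap, a plain disc 32 mm across and 15 mm high, origin at the centre of its underside; one of three alike, lying loose in the storage box on its +x side at the start, centre at least 15 mm from the middle (box x above 15 mm), so the -x half is free (0.03 kg nominal)
- cap1: steel spice-jar cap, a plain disc 32 mm across and 15 mm high, origin at the centre of its underside; one of three alike, lying loose in the storage box on its +x side at the start, centre at least 15 mm from the middle (box x above 15 mm), so the -x half is free (0.03 kg nominal)
- cap2: steel spice-jar cap, a plain disc 32 mm across and 15 mm high, origin at the centre of its underside; one of three alike, lying loose in the storage box on its +x side at the start, centre at least 15 mm from the middle (box x above 15 mm), so the -x half is free (0.03 kg nominal)
- saucepan: bystander: red enamel saucepan with lid, 180 mm across, 141 mm high with its knob, black handle reaching 260 mm from its axis along its x; origin at the centre of its underside
- scoop: bystander: stainless steel ice cream scoop, about 220 mm long along its x, lying flat; origin below the middle
- spoon: bystander: white ceramic soup spoon about 150 mm long, lying flat
- mug: bystander: white mug 82 mm across, 95 mm high, origin at the centre of its underside
Mind the look-alikes: they are no part of the job. Of the things that look like the tape, the smallest one is meant.

How it is judged (in metres and radians):
On the way, in this order (a step that is already met when the one before it is completed fails the run):
1. the tape roll has been slid up off the spindle, clear of the post's top (z of tape in the frame of spindle above 0.086 m and contact force between tape and spindle below 0.05 N), for 0.1 s.
2. the tape roll lies in the level storage box and has been let go (x of tape in the frame of tote between -0.096 and 0.096 m and y of tape in the frame of tote between -0.072 and 0.072 m and z of tape in the frame of tote between -0.003 and 0.045 m and angle between tote's own z axis and vertical below 0.12 rad and contact force between the fingers and tape below 0.05 N and linear speed of tape below 0.03 m/s), for 0.2 s.
At the end, for the whole second after the job is handed in: Gripper holds the box (over 1 N), tilted 0.2 to 0.85 rad, tab grip point over 90 mm up, box leaning on no bystander or spindle; roll and 3 caps inside, origins within 120 mm of the inner corner opposite the tab, untouched by the fingers; all below 20 mm/s (angle between tote's own z axis and vertical between 0.2 and 0.85 rad and height (world z) of tote_tab above 0.09 m and contact force between the fingers and tote above 1 N and linear speed of each of tote, tape, cap0, cap1, cap2 below 0.02 m/s and x of tape in the frame of tote between -0.096 and 0.096 m and y of tape in the frame of tote between -0.072 and 0.072 m and z of tape in the frame of tote between -0.003 and 0.06 m and distance between each of tape, cap0, cap1, cap2 and tote_corner below 0.12 m and contact force between the fingers and tape below 0.1 N and x of cap0 in the frame of tote between -0.096 and 0.096 m and y of cap0 in the frame of tote between -0.072 and 0.072 m and z of cap0 in the frame of tote between -0.003 and 0.06 m and contact force between the fingers and cap0 below 0.1 N and x of cap1 in the frame of tote between -0.096 and 0.096 m and y of cap1 in the frame of tote between -0.072 and 0.072 m and z of cap1 in the frame of tote between -0.003 and 0.06 m and contact force between the fingers and cap1 below 0.1 N and x of cap2 in the frame of tote between -0.096 and 0.096 m and y of cap2 in the frame of tote between -0.072 and 0.072 m and z of cap2 in the frame of tote between -0.003 and 0.06 m and contact force between the fingers and cap2 below 0.1 N and contact force between tote and saucepan below 0.2 N and contact force between tote and scoop below 0.2 N and contact force between tote and spoon below 0.2 N and contact force between tote and mug below 0.2 N and contact force between tote and spindle below 0.2 N); the arm keeps its last pose, push and grip.
It fails at once if the red saucepan is shoved aside or tipped (distance of saucepan from where it was at the start of the episode above 0.03 m).
It fails at once if the scoop is shoved aside or tipped (distance of scoop from where it was at the start of the episode above 0.03 m).
It fails at once if the spoon is shoved aside or tipped (distance of spoon from where it was at the start of the episode above 0.03 m).
It fails at once if the mug is shoved aside or tipped (distance of mug from where it was at the start of the episode above 0.03 m).
It also fails if it takes over 61 s, if anything falls off the work surface, if the arm or the gripper's body presses on something with over 40 N, if the wrist force passes 120 N, or if a joint passes its speed limit or range.

## Working session

There is one attempt and no reset: what is moved stays moved. The work goes in short steps, Python scripts to look and compute and a tool call to move; the robot and the scene stay as the last step left them, time stands still between calls to the robot, and variables do not carry over. Pictures are saved under pics/ and viewed, at most 10 in all, crops included, and the job is handed in when it is done.

Besides the shell and the picture viewer there is one more tool, called after "Call:" as name(argument=value, ...) on one line, values as JSON. servo_tool: Moves the arm, as the interface text tells. Its arguments: {"type":"object","properties":{"commands":{"type":"array"},"force":{"type":"number"}},"required":["commands"]}

```bash
mkdir -p pics; python3 - <<'E'
from bench import *
import cv2
for n in("top","side"):
    cv2.imwrite(f"pics/{n}0.png",cv2.resize(grab_frame(n)[:,:,::-1],None,fx=1.4,fy=1.4,interpolation=cv2.INTER_CUBIC)); print(camera_params(n))
print(status.observe())
E
```

```text
{'fx': 502.55800120393144, 'fy': 502.55800120393144, 'cx': 276.49393042188, 'cy': 213.88212234502572, 'k1': -0.1498819002040823, 'R': array([[ 0.02013969, -0.99968703,  0.01484001],
       [-0.98393113, -0.02245172, -0.17713115],
       [ 0.17740889, -0.01103418, -0.98407537]]), 't': array([  65.95180516,  536.90955295, 1246.76871836])}
{'fx': 417.2152448994246, 'fy': 417.2152448994246, 'cx': 279.3562723618581, 'cy': 213.82944956722613, 'k1': 0.04200133009592711, 'R': array([[-0.93012022, -0.3667478 ,  0.01929817],
       [-0.28476341,  0.68701999, -0.66851578],
       [ 0.23191846, -0.62729546, -0.74344754]]), 't': array([ 530.17763792,  141.40208832, 1032.6999051 ])}
{'t': 0.1, 'q': array([-1.31239365e+00,  2.77076527e-01, -2.77559998e-02,  1.26798206e+00,
       -3.38048739e-05,  1.46739265e+00]), 'qd': array([-0.00140215, -0.00201848,  0.0046778 ,  0.00029926,  0.00031062,
        0.00028349]), 'joint_torque': array([ 6.11611813e-05, -4.46707034e+01,  2.96127999e+01,  8.46939452e-03,
       -2.65297085e-04,  5.76051420e-06]), 'position': array([ 221.03944728, -583.9077817 ,  255.25351066]), 'tool_rot': array([-1.00479441e-03,  9.83681092e-01,  1.79918010e-01, -9.49806555e-05]), 'contact_force': array([ 0.66146255, -0.12763479, -0.02292684]), 'wrist_torque': array([-0.02690095,  0.0081818 , -0.01716375]), 'grasp_force': 0.0, 'opening': 0.9984655593634525}
```

View pics/top0.png

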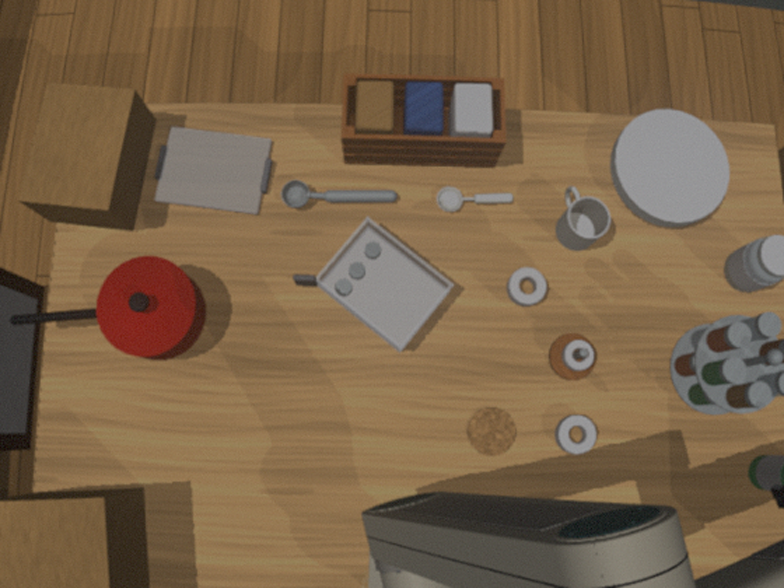

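View pics/side0.png

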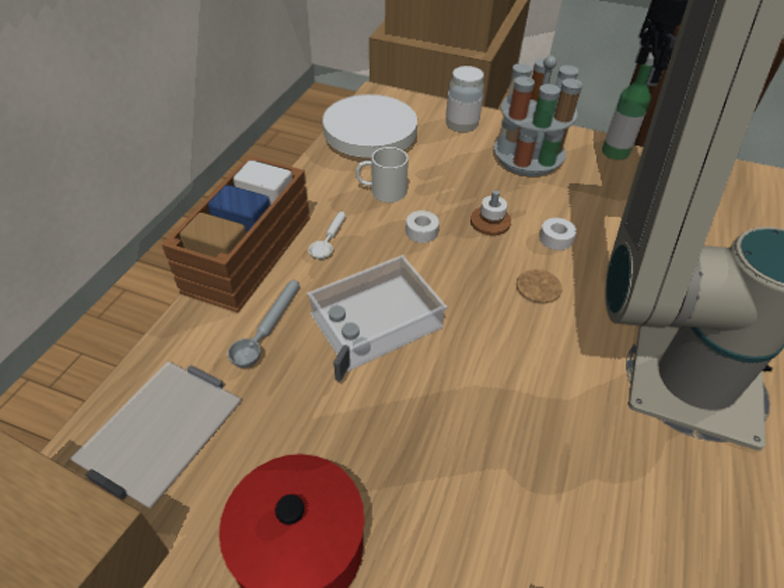

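Top view (784x588): tape on spindle at (579,355), decoy rolls at (528,287) and (577,434). The box rim corners are (368,219), (453,286), (403,349) and (318,280), with the grey tab at (305,280) and the caps at (373,250), (357,270) and (343,287). The side view shows the same layout.

```bash
cat > h.py <<'E'
from bench import *
import numpy as np, cv2
from scipy.spatial.transform import Rotation as Ro
def px2w(n,u,v,z):
    c=camera_params(n); x=np.array([(u-c["cx"])/c["fx"],(v-c["cy"])/c["fy"]]); y=x.copy()
    for _ in range(20): y=x/(1+c["k1"]*(y@y))
    d=c["R"].T@np.append(y,1); o=-c["R"].T@c["t"]
    return o+d*(z-o[2])/d[2]
def w2px(n,X):
    c=camera_params(n); p=c["R"]@np.asarray(X,float)+c["t"]; s=p[:2]/p[2]; s=s*(1+c["k1"]*(s@s))
    return np.array([s[0]*c["fx"]+c["cx"],s[1]*c["fy"]+c["cy"]])
def rot(): 
    w,x,y,z=status.observe()["tool_rot"]; return Ro.from_quat([x,y,z,w])
def down(jaw_deg): # tool down, y axis at jaw_deg in world xy (mod 180)
    a=np.radians(jaw_deg); y=np.array([np.cos(a),np.sin(a),0]); z=np.array([0,0,-1.])
    return Ro.from_matrix(np.c_[np.cross(y,z),y,z])
def delta(P,R=None):
    s=status.observe(); r=rot(); R=R or r
    print("t",round(s["t"],2),"turn deg",(r.inv()*R).as_rotvec(degrees=True).round(2),
      "shift cm, old axes",(r.inv().apply(np.array(P)-s["position"])/10).round(2),"new axes",(R.inv().apply(np.array(P)-s["position"])/10).round(2))
E
python3 - <<'E'
from h import *
k=1/1.4
for nm,u,v,z in [("rim -y+x",368,219,60),("rim -x-y",453,286,60),("rim -x+y",403,349,60),("rim tab",318,280,60),("tabtop",305,279,75)]:
    print(nm,px2w("top",u*k,v*k,z).round(1))
for n in("top","side"):
    f=grab_frame(n); hsv=cv2.cvtColor(f,cv2.COLOR_RGB2HSV)
    # white ring near spindle
    c=w2px(n,px2w("top",579*k,355*k,55)).round().astype(int); 
    m=((hsv[...,1]<45)&(hsv[...,2]>120)).astype(np.uint8); w=np.zeros_like(m); cv2.circle(w,tuple(map(int,c)),20,1,-1); m&=w
    cs,_=cv2.findContours(m,0,2); C=max(cs,key=cv2.contourArea)
    print(n,"ring",c,cv2.minEnclosingCircle(C),cv2.boundingRect(C))
    b=((hsv[...,0]<14)&(hsv[...,1]>130)).astype(np.uint8); w[:]=0; cv2.circle(w,tuple(map(int,c)),28,1,-1); b&=w
    p=cv2.findNonZero(b); print(n,"foot",cv2.fitEllipse(cv2.convexHull(p)) if p is not None else None)
    x,y=c; cv2.imwrite(f"pics/{n}s.png",cv2.resize(f[y-40:y+40,x-40:x+40,::-1],None,fx=5,fy=5,interpolation=cv2.INTER_CUBIC))
    x,y=w2px(n,px2w("top",375*k,285*k,40)).astype(int); cv2.imwrite(f"pics/{n}b.png",cv2.resize(f[y-55:y+55,x-75:x+75,::-1],None,fx=2.66,fy=2.66,interpolation=cv2.INTER_CUBIC)); print("crop",x-75,y-55)
i=[cv2.imread(f"pics/{n}s.png") for n in("top","side")]; j=[cv2.imread(f"pics/{n}b.png") for n in("top","side")]
a=np.hstack(i); b=np.hstack(j)[:200*2,:800]; 
cv2.imwrite("pics/spin.png",a); cv2.imwrite("pics/box.png",np.hstack(j)[:, :800])
E
```

```text
rim -y+x [684.5 116.2  60. ]
rim -x-y [560.9 -42.7  60. ]
rim -x+y [443.1  47.1  60. ]
rim tab [566.4 204.8  60. ]
tabtop [564.6 227.1  75. ]
top ring [414 254] ((413.0, 253.3095245361328), 10.737245559692383) (403, 243, 21, 22)
top foot ((408.5023193359375, 254.26019287109375), (31.15648078918457, 32.37173843383789), 105.1617431640625)
crop 192 148
side ring [354 144] ((352.2631530761719, 147.5263214111328), 9.421747207641602) (344, 140, 18, 17)
side foot ((350.0180358886719, 157.31434631347656), (19.508445739746094, 28.652734756469727), 97.87994384765625)
crop 192 167
```

View pics/spin.png

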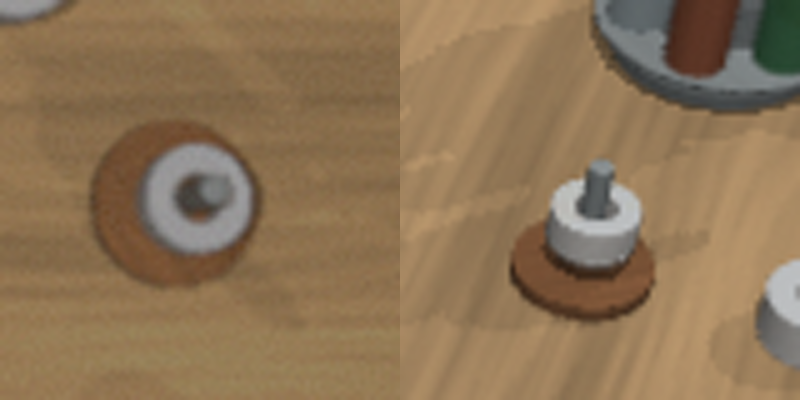

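View pics/box.png

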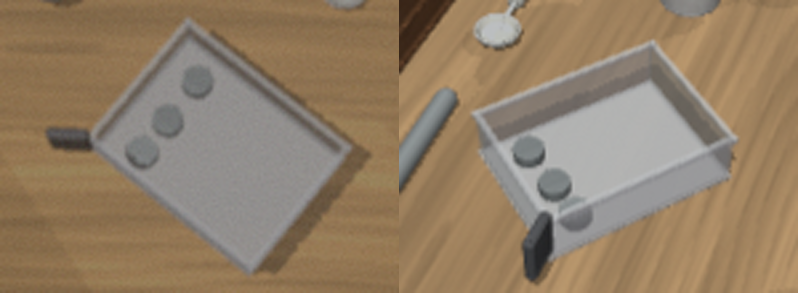

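Spindle crop: the tape ring's top is at about (414,253) and the post tip at (417,252) in the top view. The box crops confirm the three caps in a line by the tab-side wall.

```bash
python3 - <<'E'
from h import *
print(px2w("top",408.5,254.3,11),px2w("top",414,253.1,55),px2w("top",417.1,252,85))
u0,v0=w2px("side",px2w("top",414,253.1,55))-40
u0,v0=int(354-40),int(144-40)
print(px2w("side",u0+(598-400)/5,v0+163/5,85),px2w("side",u0+(594-400)/5,v0+211/5,55),px2w("side",350,157.3,12))
r=rot(); print("y axis ang",np.degrees(np.arctan2(*r.as_matrix()[[1,0],1])))
E
```

```text
[ 441.04774223 -275.13441503   11.        ] [ 439.81206237 -277.36024674   55.        ] [ 439.52597613 -276.66954282   85.        ]
[ 442.4542669  -273.96580517   85.        ] [ 438.46673375 -267.43460877   55.        ] [ 440.29888603 -266.10899323   12.        ]
y axis ang -69.27219808052806
```

```bash
python3 - <<'E'
from h import *
delta([440.2,-275.8,160],down(-69.3))
delta([440.2,-275.8,50],down(-37.6))
E
```

```text
t 0.2 turn deg [-0.08 -0.01  0.03] shift cm, old axes [ 31.4  -21.07   9.59] new axes [ 31.39 -21.1    9.56]
t 0.2 turn deg [-8.000e-02 -3.000e-02 -3.167e+01] shift cm, old axes [ 31.4  -21.05  20.59] new axes [37.8  -1.45 20.56]
```

Call:
servo_tool(commands=[0,0,0,2.85,-1.92,0.87,0,0,0,0,2.85,-1.92,0.87,0,0,0,0,2.85,-1.92,0.87,0,0,0,0,2.85,-1.92,0.87,0,0,0,0,2.85,-1.92,0.87,0,0,0,0,2.85,-1.92,0.87,0,0,0,0,2.85,-1.92,0.87,0,0,0,0,2.85,-1.92,0.87,0,0,0,0,2.85,-1.92,0.87,0,0,0,0,2.85,-1.92,0.87,0,0,0,0,2.85,-1.92,0.87,0,0,0,0,0,0,0,0], force=30)

```text
t: 1.2
position: [440.6, -270.7, 158.6]
tool_rot: [-0.003, 0.983, 0.183, -0.0]
contact_force: [-0.6, 0.8, -0.7]
opening: 0.998
grasp_force: 0.0
```

```bash
python3 - <<'E'
from h import *
delta([440.2,-275.8,50],down(-69.3))
f=grab_frame("side");g=grab_frame("top"); x,y=w2px("side",[440,-275,70]).astype(int); X,Y=w2px("top",[440,-275,70]).astype(int)
print(x,y,X,Y)
c=lambda f,x,y:cv2.resize(f[y-45:y+45,x-45:x+45,::-1],(400,400),interpolation=cv2.INTER_CUBIC)
cv2.imwrite("pics/pre.png",np.hstack([c(f,x,y),c(g,X,Y)]))
E
```

```text
t 1.2 turn deg [-0.29 -0.01  0.37] shift cm, old axes [-0.23  0.52 10.86] new axes [-0.22  0.46 10.86]
353 140 414 252
```

View pics/pre.png

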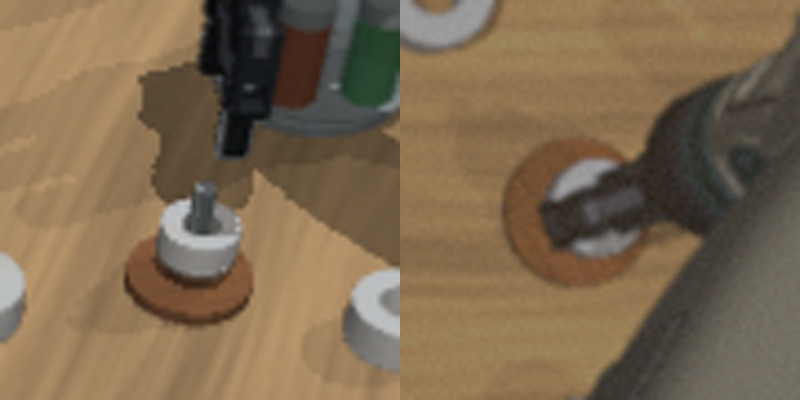

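Side crop: the open fingers stand just above the post. Top crop: they lie across the ring. Next I correct the 5 mm offset and descend.

Call:
servo_tool(commands=[0,0,0,0,0,0,0,0,0,0,0,0,0,0])

```text
t: 1.47
position: [439.5, -277.2, 161.1]
tool_rot: [0.001, 0.984, 0.179, 0.0]
contact_force: [-0.1, 0.3, -0.6]
opening: 0.998
grasp_force: 0.0
```

```bash
python3 - <<'E'
from h import *
delta([440.2,-275.8,50],down(-69.3))
E
```

```text
t 1.47 turn deg [ 0.06 -0.01 -0.05] shift cm, old axes [ 0.12 -0.12 11.11] new axes [ 0.12 -0.11 11.11]
```

Call:
servo_tool(commands=[0,0,0,0.06,-0.06,1.4,0,0,0,0,0.06,-0.06,1.4,0,0,0,0,0,0,1.4,0,0,0,0,0,0,1.4,0,0,0,0,0,0,1.4,0,0,0,0,0,0,1.4,0,0,0,0,0,0,1.4,0,0,0,0,0,0,1.3,0,0,0,0,0,0,0,0,0,0,0,0,0,0,0])

```text
t: 2.3
position: [439.5, -275.3, 49.4]
tool_rot: [-0.0, 0.984, 0.179, -0.0]
contact_force: [-0.6, 0.1, 1.1]
opening: 0.999
grasp_force: 0.0
```

Call:
servo_tool(commands=[0,0,0,0,0,0,1,0,0,0,0,0,0,1,0,0,0,0,0,0,1,0,0,0,0,0,0,1,0,0,0,0,0,0,1,0,0,0,0,0,0,1,0,0,0,0,0,0,1,0,0,0,0,0,0,1], force=30)

```text
t: 2.97
position: [441.2, -275.5, 51.0]
tool_rot: [0.001, 0.984, 0.18, 0.001]
contact_force: [-1.7, 0.0, 6.4]
opening: 0.638
grasp_force: 32.2
```

Call:
servo_tool(commands=[0,0,0,0,0,-1.2,1,0,0,0,0,0,-1.2,1,0,0,0,0,0,-1.2,1,0,0,0,0,0,-1.2,1,0,0,0,0,0,-1.2,1,0,0,0,0,0,-1.2,1,0,0,0,0,0,-1.2,1,0,0,0,0,0,-1.2,1,0,0,0,0,0,-1.2,1,0,0,0,0,0,-1.2,1,0,0,0,0,0,0,1,0,0,0,0,0,0,1])

```text
t: 3.97
position: [440.8, -274.7, 170.0]
tool_rot: [0.001, 0.984, 0.18, 0.001]
contact_force: [-0.5, 0.3, -0.6]
opening: 0.638
grasp_force: 32.0
```

```bash
python3 - <<'E'
from h import *
delta([536.2,45.7,170],down(-37.6))
E
```

```text
t 3.97 turn deg [ 8.000e-02 -3.000e-02 -3.166e+01] shift cm, old axes [ 2.027e+01 -2.658e+01 -1.000e-02] new axes [ 31.2  -11.98   0.  ]
```

Call:
servo_tool(commands=[0,0,-6.33,0,0,0,1,0,0,-6.33,0,0,0,1,0,0,-6.33,0,0,0,1,0,0,-6.33,0,0,0,1,0,0,-6.33,0,0,0,1,0,0,0,0,0,0,1])

```text
t: 4.47
position: [439.6, -273.8, 168.2]
tool_rot: [-0.001, 0.897, 0.442, -0.0]
contact_force: [0.3, 0.6, -1.1]
opening: 0.637
grasp_force: 32.0
```

Call:
servo_tool(commands=[0,0,0,2.84,-1.09,0,1,0,0,0,2.84,-1.09,0,1,0,0,0,2.84,-1.09,0,1,0,0,0,2.84,-1.09,0,1,0,0,0,2.84,-1.09,0,1,0,0,0,2.84,-1.09,0,1,0,0,0,2.84,-1.09,0,1,0,0,0,2.84,-1.09,0,1,0,0,0,2.84,-1.09,0,1,0,0,0,2.84,-1.09,0,1,0,0,0,2.84,-1.09,0,1,0,0,0,0,0,0,1])

```text
t: 5.47
position: [536.9, 50.4, 168.9]
tool_rot: [-0.001, 0.897, 0.442, 0.001]
contact_force: [0.2, -0.9, 0.2]
opening: 0.639
grasp_force: 32.0
```

Call:
servo_tool(commands=[0,0,0,0,0,0,1,0,0,0,0,0,0,1,0,0,0,0,0,0,1])

```text
t: 5.72
position: [535.4, 45.3, 169.1]
tool_rot: [-0.0, 0.898, 0.44, -0.001]
contact_force: [-0.5, -1.1, -0.1]
opening: 0.639
grasp_force: 32.0
```

```bash
python3 - <<'E'
from h import *
delta([536.2,45.7,28],down(-37.6))
f=grab_frame("side")
cv2.imwrite("pics/over.png",cv2.resize(f[100:300,170:400,::-1],None,fx=3,fy=3,interpolation=cv2.INTER_CUBIC))
E
```

```text
t 5.72 turn deg [-0.05  0.06 -0.14] shift cm, old axes [ 0.09  0.05 14.11] new axes [ 0.08  0.04 14.11]
```

View pics/over.png

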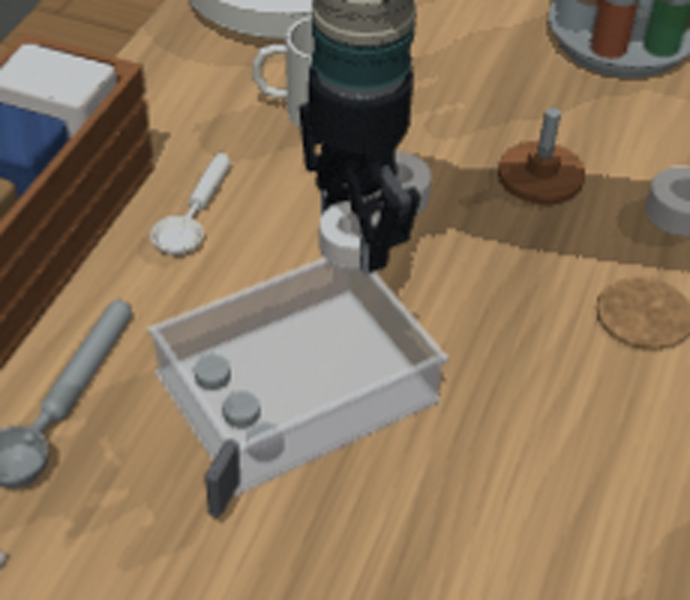

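Side crop: the roll sits in the jaws at (350,232), above the free half of the box. The caps are unchanged and the spindle is empty.

Call:
servo_tool(commands=[0,0,0,0.09,0.05,1.4,1,0,0,0,0,0,1.4,1,0,0,0,0,0,1.4,1,0,0,0,0,0,1.4,1,0,0,0,0,0,1.4,1,0,0,0,0,0,1.4,1,0,0,0,0,0,1.4,1,0,0,0,0,0,1.4,1,0,0,0,0,0,1.2,1,0,0,0,0,0,1.2,1,0,0,0,0,0,0,1,0,0,0,0,0,0,1])

```text
t: 6.77
position: [536.1, 45.6, 33.1]
tool_rot: [-0.0, 0.898, 0.44, -0.001]
contact_force: [0.2, 0.3, -1.0]
opening: 0.637
grasp_force: 32.0
```

Call:
servo_tool(commands=[0,0,0,0,0,0,1])

```text
t: 6.85
position: [537.4, 45.9, 34.2]
tool_rot: [0.0, 0.898, 0.441, 0.0]
contact_force: [-0.1, 0.4, 0.2]
opening: 0.636
grasp_force: 32.0
```

No contact; release here, then rise.

Call:
servo_tool(commands=[0,0,0,0,0,0,0.2,0,0,0,0,0,0,0.2,0,0,0,0,0,0,0.2,0,0,0,0,0,0,0.2,0,0,0,0,0,0,0.2,0,0,0,0,0,0,0.2,0,0,0,0,0,0,0.2,0,0,0,0,0,0,0.2])

```text
t: 7.52
position: [537.0, 46.6, 33.6]
tool_rot: [-0.0, 0.897, 0.441, -0.0]
contact_force: [0.1, -0.3, -0.5]
opening: 0.801
grasp_force: 0.0
```

Call:
servo_tool(commands=[0,0,0,0,0,-1.0,0.2,0,0,0,0,0,-1.0,0.2,0,0,0,0,0,-1.5,0.2,0,0,0,0,0,-1.5,0.2,0,0,0,0,0,-2,0.2,0,0,0,0,0,-2,0.2,0,0,0,0,0,-2,0.2,0,0,0,0,0,-2,0.2,0,0,0,0,0,-2,0.2,0,0,0,0,0,0,0,0,0,0,0,0,0,0,0,0,0,0,0,0,0])

```text
t: 8.52
position: [536.8, 46.5, 183.7]
tool_rot: [0.0, 0.897, 0.441, 0.0]
contact_force: [-0.9, 0.2, 0.3]
opening: 1.001
grasp_force: 0.0
```

```bash
python3 - <<'E'
from h import *
a=np.radians(89.2-90)
delta([565.7,228.4,160],down(-.8))
f=grab_frame("side")
cv2.imwrite("pics/rel.png",cv2.resize(f[100:300,170:400,::-1],None,fx=3,fy=3,interpolation=cv2.INTER_CUBIC))
E
```

```text
t 8.52 turn deg [ 1.000e-02 -0.000e+00 -3.682e+01] shift cm, old axes [16.17 -8.81  2.37] new axes [18.23  2.64  2.37]
```

View pics/rel.png

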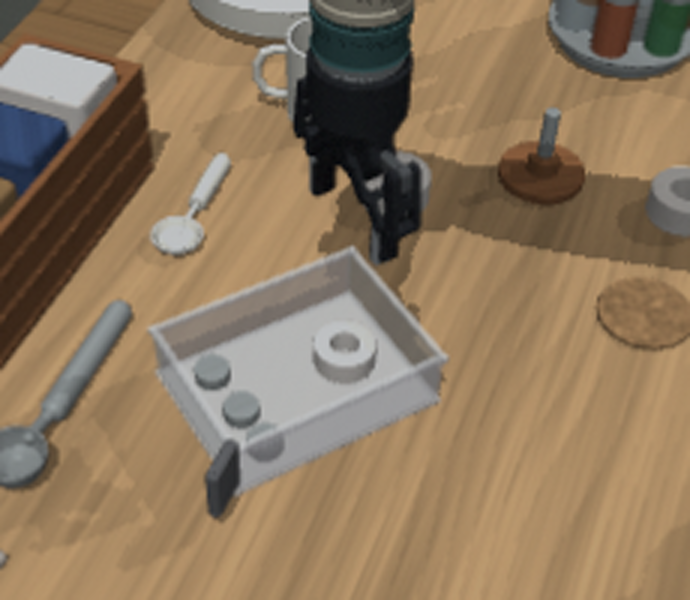

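Side crop: the roll lies flat in the box at (345,350), clear of the caps and let go. Next is the tab.

Call:
servo_tool(commands=[0,0,-6.13,0,0,0,0,0,0,-6.13,0,0,0,0,0,0,-6.13,0,0,0,0,0,0,-6.13,0,0,0,0,0,0,-6.13,0,0,0,0,0,0,-6.13,0,0,0,0,0,0,0,0,0,0,0])

```text
t: 9.15
position: [535.9, 46.6, 182.0]
tool_rot: [-0.001, 0.712, 0.703, -0.001]
contact_force: [-0.5, -0.1, -0.6]
opening: 1.001
grasp_force: 0.0
```

Call:
servo_tool(commands=[0,0,0,2.6,0.38,0.3,0,0,0,0,2.6,0.38,0.3,0,0,0,0,2.6,0.38,0.3,0,0,0,0,2.6,0.38,0.3,0,0,0,0,2.6,0.38,0.3,0,0,0,0,2.6,0.38,0.3,0,0,0,0,2.6,0.38,0.3,0,0,0,0,0,0,0,0,0,0,0,0,0,0,0,0,0,0,0,0,0,0])

```text
t: 9.98
position: [565.6, 227.6, 161.7]
tool_rot: [-0.0, 0.713, 0.701, -0.001]
contact_force: [0.1, 0.5, 0.2]
opening: 0.994
grasp_force: 0.0
```

```bash
python3 - <<'E'
from h import *
delta([565.2,228.2,61],down(-.8)); print(status.observe()["q"].round(2))
f=grab_frame("side")
cv2.imwrite("pics/tab.png",cv2.resize(f[180:300,170:320,::-1],None,fx=4,fy=4,interpolation=cv2.INTER_CUBIC))
E
```

```text
t 9.98 turn deg [-0.11  0.06 -0.11] shift cm, old axes [ 0.07 -0.02 10.07] new axes [ 0.06 -0.04 10.07]
[ 0.28  0.31 -0.18  1.08 -0.    1.86]
```

View pics/tab.png

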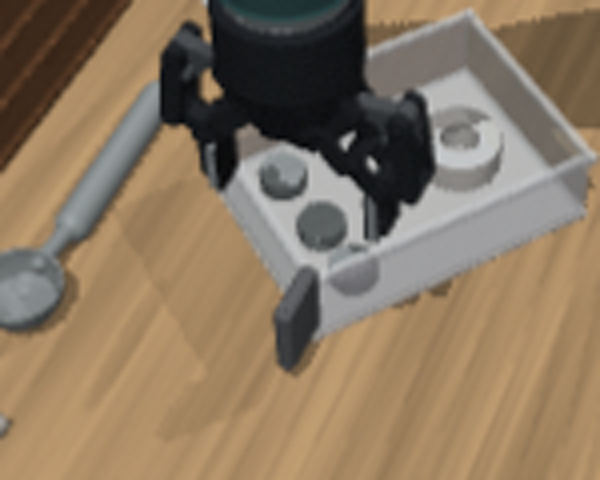

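Side crop: the tab's top is at (308,275), below the open fingers, with a free path straight down.

```bash
python3 - <<'E'
from h import *
# tab top edge middle seen at ~(307,276) in crop (scale 4)
print(px2w("side",170+307/4,180+276/4,75))
E
```

```text
[565.98853423 220.68378059  75.        ]
```

Call:
servo_tool(commands=[0,0,0,0.06,0,1.2,0,0,0,0,0,0,1.2,0,0,0,0,0,0,1.2,0,0,0,0,0,0,1.2,0])

```text
t: 10.37
position: [565.5, 227.9, 112.7]
tool_rot: [-0.0, 0.713, 0.702, -0.001]
contact_force: [-0.0, 0.6, 0.6]
opening: 0.998
grasp_force: 0.0
```

Call:
servo_tool(commands=[0,0,0,-0.1,-0.02,1.1,0,0,0,0,-0.1,0,1.1,0,0,0,0,0,0,1.0,0,0,0,0,0,0,1.0,0,0,0,0,0,0,0.9,0,0,0,0,0,0,0,0,0,0,0,0,0,0,0])

```text
t: 10.95
position: [565.6, 226.7, 62.9]
tool_rot: [-0.0, 0.712, 0.702, -0.001]
contact_force: [1.0, 0.3, 0.4]
opening: 0.998
grasp_force: 0.0
```

Call:
servo_tool(commands=[0,0,0,0,0,0,1,0,0,0,0,0,0,1,0,0,0,0,0,0,1,0,0,0,0,0,0,1,0,0,0,0,0,0,1,0,0,0,0,0,0,1,0,0,0,0,0,0,1,0,0,0,0,0,0,1,0,0,0,0,0,0,1,0,0,0,0,0,0,1,0,0,0,0,0,0,1,0,0,0,0,0,0,1], force=60)

```text
t: 11.95
position: [567.0, 226.9, 64.3]
tool_rot: [0.001, 0.712, 0.702, 0.001]
contact_force: [1.6, -0.3, 4.8]
opening: 0.133
grasp_force: 59.4
```

Tab is held (opening ≈ 11 mm). I tilt the box about its opposite bottom corner.

Call:
servo_tool(commands=[0,1.25,0,-0.145,0,-0.595,1,0,1.25,0,-0.145,0,-0.595,1,0,1.25,0,-0.145,0,-0.595,1,0,1.25,0,-0.145,0,-0.595,1,0,1.25,0,-0.145,0,-0.595,1,0,1.25,0,-0.145,0,-0.595,1,0,0,0,0,0,0,1,0,0,0,0,0,0,1])

```text
t: 12.62
position: [565.3, 215.3, 98.6]
tool_rot: [-0.046, 0.711, 0.7, 0.046]
contact_force: [1.1, 0.1, -3.9]
opening: 0.134
grasp_force: 58.5
```

```bash
cat >> h.py <<'E'
def tilt():
    s=status.observe(); z=rot().as_matrix()[:,2]; th=np.arctan2(z[1],-z[2]); r=np.array([273.2,64.])
    e=[-46.4+r[0]*np.cos(th)-r[1]*np.sin(th), r[0]*np.sin(th)+r[1]*np.cos(th)]
    print("tilt",np.degrees(th).round(2),"ideal yz",np.round(e,1),"got",s["position"].round(1),"q",s["q"].round(2),"F",s["contact_force"].round(1))
E
python3 -c "from h import *; tilt()"
```

```text
tilt 7.52 ideal yz [216.1  99.2] got [565.3 215.3  98.6] q [ 0.2   0.34 -0.3   0.9   0.13  1.79] F [ 1.1  0.1 -3.9]
```

Call:
servo_tool(commands=[0,1.25,0,-0.14,0,-0.595,1,0,1.25,0,-0.14,0,-0.595,1,0,1.25,0,-0.14,0,-0.595,1,0,1.25,0,-0.14,0,-0.595,1,0,1.25,0,-0.14,0,-0.595,1,0,1.25,0,-0.14,0,-0.595,1,0,1.25,0,-0.14,0,-0.595,1,0,1.25,0,-0.14,0,-0.595,1,0,1.25,0,-0.14,0,-0.595,1,0,1.25,0,-0.14,0,-0.595,1,0,0,0,0,0,0,1,0,0,0,0,0,0,1])

```text
t: 13.62
position: [565.8, 188.6, 153.7]
tool_rot: [-0.122, 0.702, 0.691, 0.124]
contact_force: [0.1, -0.4, -6.3]
opening: 0.131
grasp_force: 58.3
```

```bash
python3 -c "from h import *; tilt()"
```

```text
tilt 20.03 ideal yz [188.4 153.7] got [565.8 188.6 153.7] q [ 0.06  0.27 -0.3   0.97  0.35  1.65] F [ 0.1 -0.4 -6.3]
```

Call:
servo_tool(commands=[0,1.25,0,-0.14,0,-0.595,1,0,1.25,0,-0.14,0,-0.595,1,0,1.25,0,-0.14,0,-0.595,1,0,1.25,0,-0.14,0,-0.595,1,0,1.25,0,-0.14,0,-0.595,1,0,1.25,0,-0.14,0,-0.595,1,0,1.25,0,-0.14,0,-0.595,1,0,1.25,0,-0.14,0,-0.595,1,0,1.25,0,-0.14,0,-0.595,1,0,1.25,0,-0.14,0,-0.595,1,0,0,0,0,0,0,1,0,0,0,0,0,0,1])

```text
t: 14.62
position: [565.3, 150.1, 201.0]
tool_rot: [-0.196, 0.684, 0.674, 0.199]
contact_force: [0.1, 0.2, -6.4]
opening: 0.131
grasp_force: 58.5
```

Call:
servo_tool(commands=[0,0,0,0,0,0,1,0,0,0,0,0,0,1,0,0,0,0,0,0,1,0,0,0,0,0,0,1,0,0,0,0,0,0,1,0,0,0,0,0,0,1,0,0,0,0,0,0,1,0,0,0,0,0,0,1])

```text
t: 15.28
position: [564.9, 150.8, 200.9]
tool_rot: [-0.196, 0.684, 0.674, 0.199]
contact_force: [-0.2, -0.5, -6.4]
opening: 0.133
grasp_force: 58.5
```

```bash
python3 - <<'E'
from h import *
tilt()
im=[]
for n in("side","top"):
    f=grab_frame(n); x,y=w2px(n,[564,60,60]).astype(int); im.append(cv2.resize(f[y-75:y+75,x-65:x+65,::-1],(400,461),interpolation=cv2.INTER_CUBIC)); print(n,x-65,y-75)
cv2.imwrite("pics/tilt.png",np.hstack(im))
E
```

```text
tilt 32.5 ideal yz [149.6 200.8] got [564.9 150.8 200.9] q [-0.1   0.25 -0.28  1.1   0.56  1.47] F [-0.2 -0.5 -6.4]
side 208 131
top 218 127
```

View pics/tilt.png

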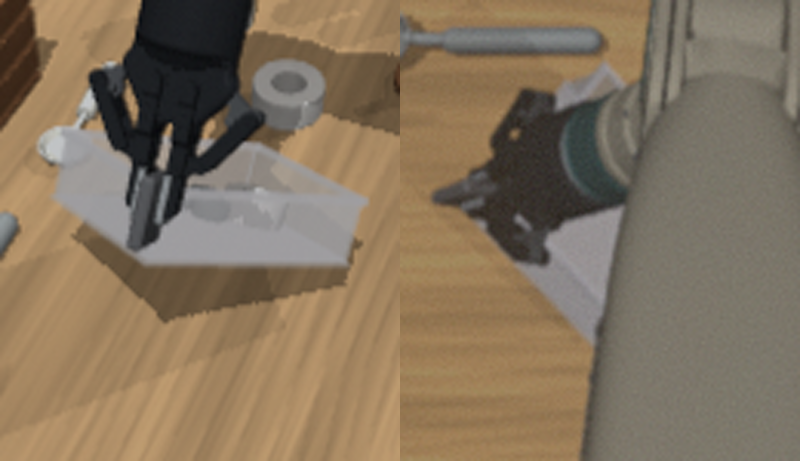

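Tilted to 32.5°. Roll and caps show through the wall at crop (190–285, 190–225). I raise it a little further for margin, let it settle, and take one enlarged view with the 120 mm limit drawn on the floor plane.

Call:
servo_tool(commands=[0,1.25,0,-0.14,0,-0.595,1,0,1.25,0,-0.14,0,-0.595,1,0,1.25,0,-0.14,0,-0.595,1,0,1.25,0,-0.14,0,-0.595,1,0,0,0,0,0,0,1,0,0,0,0,0,0,1,0,0,0,0,0,0,1,0,0,0,0,0,0,1,0,0,0,0,0,0,1,0,0,0,0,0,0,1,0,0,0,0,0,0,1,0,0,0,0,0,0,1])

```text
t: 16.38
position: [564.6, 133.0, 217.4]
tool_rot: [-0.226, 0.674, 0.665, 0.229]
contact_force: [1.5, -0.4, -5.9]
opening: 0.133
grasp_force: 58.5
```

```bash
cat >> h.py <<'E'
def b2w(p): # box frame -> world, from the tool pose and the grip
    s=status.observe(); r=rot(); M=r.as_matrix()
    d,l,up=M[:,0],M[:,1],-M[:,2]   # diagonal outward, jaw axis (= -(−.6,.8)), box up
    p=np.asarray(p,float); dg=.8*p[0]+.6*p[1]; lt=.6*p[0]-.8*p[1]
    return s["position"]+d*(dg-145.4)+l*lt+up*(p[2]-64)
E
python3 - <<'E'
from h import *
tilt()
f=grab_frame("side"); u,v=w2px("side",b2w([-60,-40,10])).astype(int); k=6
x0,y0=u-66,v-50; c=f[y0:y0+100,x0:x0+133]
c=cv2.createCLAHE(4,(4,4)).apply(cv2.cvtColor(c,cv2.COLOR_RGB2GRAY)); c=cv2.cvtColor(cv2.resize(c,None,fx=k,fy=k,interpolation=cv2.INTER_CUBIC),cv2.COLOR_GRAY2BGR)
P=lambda p:tuple(int(q) for q in ((w2px("side",b2w(p))-[x0,y0]+.5)*k))
for z,col in((5,(0,255,255)),(60,(0,255,0))):
    q=[P([a,b,z]) for a,b in((-96,-71),(96,-71),(96,71),(-96,71))]
    cv2.polylines(c,[np.array(q)],True,col,1)
t=np.radians(np.arange(0,91,5)); cv2.polylines(c,[np.array([P([-96+120*np.cos(a),-71+120*np.sin(a),5]) for a in t])],False,(0,0,255),1)
cv2.circle(c,P([-96,-71,5]),4,(255,0,0),-1)
print(x0,y0,c.shape); cv2.imwrite("pics/fin.png",c)
E
```

```text
tilt 37.5 ideal yz [131.4 217.1] got [564.6 133.  217.4] q [-0.17  0.25 -0.26  1.17  0.65  1.38] F [ 1.5 -0.4 -5.9]
218 145 (600, 798, 3)
```

View pics/fin.png

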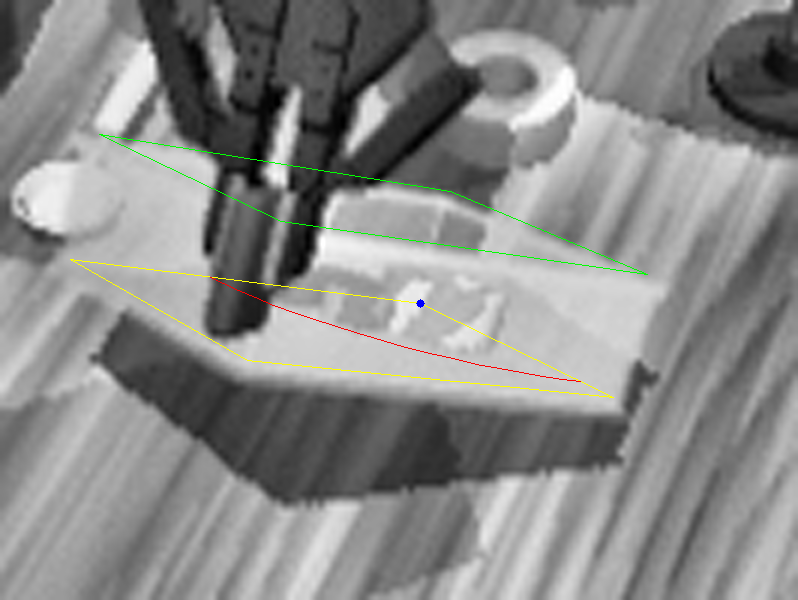

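```bash
python3 - <<'E'
from h import *
f=grab_frame("side")[145:245,218:351]
g=cv2.cvtColor(f,cv2.COLOR_RGB2GRAY)
print(g[43:58:1,40:86:1])
c=camera_params("side"); o=-c["R"].T@c["t"]
O=b2w([0,0,0]); B=np.c_[b2w([1,0,0])-O,b2w([0,1,0])-O,b2w([0,0,1])-O]
for u,v in((300,293),(318,285),(360,300),(457,305),(410,310)):
    d=px2w("side",218+u/6,145+v/6,0)-o; bo=B.T@(o-O); bd=B.T@d; p=bo+bd*(12-bo[2])/bd[2]
    print((u,v),p.round(0),"dist",np.linalg.norm(p[:2]-[-96,-71]).round(0))
E
```

```text
[[ 82  68  43  56 117 134  89  34  33  30  18  61 147 157 157 156 156 155
  156 156 156 157 157 157 157 154 156 157 158 160 161 161 160 160 160 160
  160 160 159 159 159 159 161 159 159 156]
 [ 82  59  45  63 133 131  67  32  32  27  27  82 148 142 143 146 146 154
  152 155 156 156 157 155 149 149 150 150 151 151 154 153 156 156 157 159
  159 159 160 160 160 160 161 160 161 160]
 [ 80  49  44  75 138 130  47  31  30  22  58 122 137 135 135 137 137 140
  141 146 146 152 157 153 144 143 147 147 147 147 148 151 152 152 151 152
  156 156 156 156 157 158 159 159 160 162]
 [ 74  44  45  84 135 118  50  48  65  93 120 136 135 134 133 136 136 135
  136 137 137 142 146 147 141 143 145 148 151 156 148 149 151 151 150 153
  163 160 154 154 155 155 156 156 155 156]
 [ 67  43  42  71 109  94  57  65 110 129 136 137 133 133 136 142 137 134
  135 134 136 136 135 139 141 144 145 149 164 168 165 164 150 148 149 152
  157 168 163 159 153 153 154 154 153 153]
 [ 56  45  39  46  66  81  94 107 132 137 135 135 133 130 141 146 147 144
  135 136 135 134 133 136 140 145 148 163 170 171 170 157 150 149 151 1
[... 1256 characters left out ...]
4 153 153
  151 149 148 147 148 149 151 156 156 146 147 149 149 150 150 150 150 150
  153 167 166 162 158 153 143 152 154 154]
 [138 153 155 152 152 153 153 153 152 153 153 154 153 152 153 153 153 152
  153 153 153 153 153 153 153 153 153 150 151 149 145 150 150 153 163 164
  164 167 164 161 156 148 143 154 153 153]
 [151 155 155 153 153 153 153 152 153 153 153 153 153 152 153 153 153 153
  152 153 153 153 152 153 153 153 153 152 153 153 150 152 147 152 155 162
  156 157 162 153 153 146 148 154 153 153]]
(300, 293) [  8. -23.  12.] dist 114.0
(318, 285) [-17. -45.  12.] dist 83.0
(360, 300) [-26. -24.  12.] dist 84.0
(457, 305) [-93. -39.  12.] dist 32.0
(410, 310) [-48. -16.  12.] dist 73.0
```

```bash
python3 - <<'E'
from h import *
for p in([-26,-55,12],[6,-55,12],[-80,0,12],[-68,-43,17],[-10,-27,12],[-30,-55,12],[24,-55,12]):
    print(p,((w2px("side",b2w(p))-[218,145]+.5)*6).round(), "left/right edge px", [((w2px("side",b2w(np.array(p)+s*16*np.array([.6,-.8,0])))-[218,145]+.5)*6)[0].round() for s in(-1,1)])
print(np.linalg.norm(b2w([-96,-71,5])-b2w([6,-55,5])))
E
```

```text
[-26, -55, 12] [325. 284.] left/right edge px [np.float64(358.0), np.float64(292.0)]
[6, -55, 12] [267. 276.] left/right edge px [np.float64(300.0), np.float64(234.0)]
[-80, 0, 12] [489. 330.] left/right edge px [np.float64(523.0), np.float64(456.0)]
[-68, -43, 17] [415. 290.] left/right edge px [np.float64(448.0), np.float64(383.0)]
[-10, -27, 12] [331. 298.] left/right edge px [np.float64(365.0), np.float64(297.0)]
[-30, -55, 12] [332. 285.] left/right edge px [np.float64(365.0), np.float64(299.0)]
[24, -55, 12] [233. 272.] left/right edge px [np.float64(267.0), np.float64(200.0)]
103.24727599312244
```

The third cap may be hidden behind the tab. I lower the box to about 10°, where contents stay put, and measure the inside from the images.

Call:
servo_tool(commands=[0,-2.5,0,0.26,0,1.19,1,0,-2.5,0,0.26,0,1.19,1,0,-2.5,0,0.26,0,1.19,1,0,-2.5,0,0.26,0,1.19,1,0,-2.5,0,0.26,0,1.19,1,0,-2.5,0,0.26,0,1.19,1,0,-2.5,0,0.26,0,1.19,1,0,-2.5,0,0.26,0,1.19,1,0,-2.5,0,0.26,0,1.19,1,0,-2.5,0,0.26,0,1.19,1,0,-2.5,0,0.26,0,1.19,1,0,0,0,0,0,0,1])

```text
t: 17.48
position: [565.0, 215.5, 110.8]
tool_rot: [-0.062, 0.708, 0.7, 0.062]
contact_force: [0.4, 2.0, -2.0]
opening: 0.134
grasp_force: 59.0
```

```bash
cat > look.py <<'E'
from h import *
tilt()
f=grab_frame("side"); g=cv2.GaussianBlur(cv2.cvtColor(f,cv2.COLOR_RGB2GRAY),(3,3),0)
# sample the grey value at the floor/cap-top plane of the box, 8 mm grid; rows y from +68 to -68, cols x from -92 to 92
print("cols x",list(range(-92,93,8)))
for y in range(68,-73,-8):
    print("%4d"%y," ".join("%3d"%g[tuple(w2px("side",b2w([x,y,16])).round().astype(int)[::-1])] for x in range(-92,93,8)))
E
python3 look.py
```

```text
tilt 10.07 ideal yz [211.4 110.8] got [565.  215.5 110.8] q [ 0.18  0.33 -0.3   0.92  0.17  1.77] F [ 0.4  2.  -2. ]
cols x [-92, -84, -76, -68, -60, -52, -44, -36, -28, -20, -12, -4, 4, 12, 20, 28, 36, 44, 52, 60, 68, 76, 84, 92]
  68 130 149 167 167 167 167 167 166 166 167 167 167 167 166 166 167 167 167 167 166 165 158  34  40
  60 130 149 166 167 167 167 166 166 167 167 167 166 167 167 167 167 167 167 158  98 103  59  26  95
  52 130 149 165 166 166 166 166 165 164 166 166 165 166 166 166 165 158 120  56  26  33  22  37  79
  44 138 149 167 167 164 164 162 162 162 167 167 164 164 160 117  89  33  26  25  26  24  25  46  77
  36 154 169 186 190 189 188 188 186 186 186 189 189 163  92  28  26  25  25  27  29  22  26  75  73
  28 118 155 186 186 186 181 182 185 186 186 187 112  64  30  27  35  46 117  53  19  21  36  50  30
  20 117 155 185 156 150 157 158 177 186 186 120  59  52  45  51 111 183 137  28  17  23  84  19  24
  12 118 155 127 121 142 149 156 172 181 185 114  59  65  55  78 183 176  58  18  25  26 120  17  26
   4 116 131 115 141 154 157 156 154 174 125  74  92  71  56 
[... 248 characters left out ...]
80 161 156 177 181 157 109  82  86  93  92  48  32  28  26  23  21  26  25  26  23  25  26  36
 -28 156 131 125 131 156 136 103  77  92  92  86  27  26  25  20  18  20  22  20  24  19  23  26  40
 -36 116 115 115 109 125 132  92  86  94  88  71  18  17  17  18  16  17  17  18  16  23  24  20  27
 -44 117 119 125 125 137 136  87  94  91  79  30  20  20  22  22  22  20  17  16  18  26  24  20  22
 -52 118 119 124 137 139 127  95  92  92  49  19  21  22  22  24  25  26  23  17  19  23  23  23  23
 -60 119 125 126 131 127 122  95  94  75  23  21  22  23  24  25  26  27  26  22  17  23  23  44  51
 -68 126 125 126 124 125 125 113 105  41  19  21  23  23  24  25  27  26  25  25  19  25  37  55  34
```

Call:
servo_tool(commands=[0,-1.67,0,0.18,0,0.795,1,0,-1.67,0,0.18,0,0.795,1,0,-1.67,0,0.18,0,0.795,1,0,-1.67,0,0.18,0,0.795,1,0,-1.67,0,0.18,0,0.795,1,0,-1.67,0,0.18,0,0.75,1,0,0,0,0,0,0,1,0,0,0,0,0,0,1])

```text
t: 18.2
position: [567.0, 229.4, 67.0]
tool_rot: [-0.001, 0.712, 0.702, 0.001]
contact_force: [-0.3, 2.1, -3.0]
opening: 0.132
grasp_force: 58.9
```

```bash
python3 -c "from h import *; tilt()"
```

```text
tilt 0.16 ideal yz [226.6  64.7] got [567.  229.4  67. ] q [ 0.28  0.41 -0.27  0.89  0.    1.86] F [-0.3  2.1 -3. ]
```

Call:
servo_tool(commands=[0,0,0,0,0,0.2,1,0,0,0,0,0,0,0,0,0,0,0,0,0,0,0,0,0,0,0,0,0,0,0,0,0,0,0,0,0,0,0,0,0,0,0,0,0,0,0,0,0,0,0,0,0,0,0,0,0])

```text
t: 18.87
position: [566.2, 228.6, 64.1]
tool_rot: [0.0, 0.712, 0.702, -0.0]
contact_force: [-0.8, 1.0, -0.4]
opening: 1.0
grasp_force: 0.0
```

Call:
servo_tool(commands=[0,0,0,0,0,-1.5,0,0,0,0,0,0,-2,0,0,0,0,0,0,-2.5,0,0,0,0,0,0,-3,0,0,0,0,0,0,-3,0,0,0,0,-3.5,0,0,0,0,0,0,-3.5,0,0,0,0,0,0,-3.5,0,0,0,0,0,0,-3.5,0,0,0,0,0,0,-3.5,0,0,0,0,0,0,-3.5,0,0,0,0,0,0,-3.5,0,0,0])

```text
t: 19.87
position: [562.2, -17.8, 184.2]
tool_rot: [0.0, 0.712, 0.702, -0.0]
contact_force: [0.2, 0.1, 0.2]
opening: 0.999
grasp_force: 0.0
```

Call:
servo_tool(commands=[0,0,0,-3.5,0,0,0,0,0,0,-3.5,0,0,0,0,0,0,-3.5,0,0,0,0,0,0,-3.5,0,0,0,0,0,0,-3.5,0,0,0,0,0,0,0,0,0,0])

```text
t: 20.37
position: [560.5, -197.1, 184.5]
tool_rot: [0.002, 0.714, 0.7, -0.001]
contact_force: [0.3, 0.6, -0.3]
opening: 1.001
grasp_force: 0.0
```

```bash
cat > circ.py <<'E'
from h import *
f=grab_frame("top"); cv2.imwrite("pics/flat.png",f[:,:,::-1])
hsv=cv2.cvtColor(f,cv2.COLOR_RGB2HSV)
# clear box on wood: low saturation region
m=(hsv[...,1]<50).astype(np.uint8); w=np.zeros_like(m); u,v=w2px("top",[563,84,30]); cv2.circle(w,(int(u),int(v)),62,1,-1); m=cv2.morphologyEx(m&w,cv2.MORPH_CLOSE,np.ones((5,5)))
m=cv2.morphologyEx(m,cv2.MORPH_OPEN,np.ones((9,9)))
C=max(cv2.findContours(m,0,2)[0],key=cv2.contourArea); q=cv2.boxPoints(cv2.minAreaRect(C)); print("rect px",q.round(1).tolist(),[px2w("top",*p,60).round(0)[:2].tolist() for p in q])
g=cv2.resize(cv2.cvtColor(f,cv2.COLOR_RGB2GRAY)[140:260,210:335],None,fx=4,fy=4,interpolation=cv2.INTER_CUBIC)
for lo,hi,z in((19,30,20),(36,56,30)):
    c=cv2.HoughCircles(g,cv2.HOUGH_GRADIENT,1,25,param1=60,param2=16,minRadius=lo,maxRadius=hi)
    for x,y,r in (c[0][:7] if c is not None else []):
        p=px2w("top",210+x/4,140+y/4,z); print(z,(round(x),round(y)),round(r),"inner grey",g[int(y),int(x)],p.round(0)[:2])
E
python3 circ.py; python3 -c "from h import *; print(status.observe()['t'],status.observe()['position'])"
```

```text
rect px [[221.89999389648438, 201.89999389648438], [260.5, 153.60000610351562], [323.3999938964844, 204.0], [284.79998779296875, 252.1999969482422]] [[561.0, 218.0], [692.0, 123.0], [562.0, -42.0], [435.0, 55.0]]
20 (304, 254) 29 inner grey 127 [568.  53.]
20 (312, 206) 27 inner grey 126 [602.  48.]
20 (352, 310) 29 inner grey 148 [532.  21.]
30 (354, 298) 40 inner grey 146 [539.  19.]
20.4167 [ 560.05478601 -194.36661466  184.20544947]
```

```bash
python3 - <<'E'
from h import *
g=cv2.GaussianBlur(cv2.imread("pics/flat.png",0),(3,3),0); a=np.radians(52.4); R=np.array([[np.cos(a),-np.sin(a)],[np.sin(a),np.cos(a)]])
print("x",list(range(-104,105,8)))
for y in range(72,-81,-8): print("%4d"%y," ".join("%3d"%g[tuple(w2px("top",[*(R@[x,y]+[562.5,86]),20]).round().astype(int)[::-1])] for x in range(-104,105,8)))
E
```

```text
x [-104, -96, -88, -80, -72, -64, -56, -48, -40, -32, -24, -16, -8, 0, 8, 16, 24, 32, 40, 48, 56, 64, 72, 80, 88, 96, 104]
  72 119 139 129 132 138 132 137 131 137 139 136 140 136 131 134 130 134 138 134 137 141 136 132 136 132 132 116
  64  94 139 148 149 147 149 147 149 148 146 148 148 149 147 147 148 149 148 149 148 148 147 147 148 149 140 108
  56  89 135 148 147 147 146 147 147 145 146 147 147 146 146 147 147 147 148 146 147 147 146 146 146 146 135 111
  48  98 148 146 147 147 147 146 146 146 146 146 146 147 146 147 146 147 146 147 146 147 146 147 147 146 137 113
  40  95 146 147 146 147 146 147 146 147 147 146 148 147 147 146 147 148 146 147 146 148 146 147 145 147 140 108
  32  97 143 148 147 147 146 146 146 147 146 147 147 146 147 147 148 146 147 147 147 145 146 147 146 147 135 106
  24  96 145 147 146 146 147 145 146 147 146 146 147 146 148 147 146 147 147 147 146 147 147 147 146 147 129 113
  16 100 143 147 146 147 146 146 146 146 147 146 147 148 147 147 147 147 147 147 146 147 147 146 147 147 134 106
   8  99 146 148 144 128 133 142 147 146 147 148 148 147 147 147 147 147 
[... 582 characters left out ...]
47 146 146 147 134 115
 -40  95 146 143 154 152 149 154 150 117 111 120 111 108 117 146 147 146 148 146 147 147 146 146 147 147 137 113
 -48 104 147 147 148 151 153 148 126 127 127 120 123 127 128 131 147 147 146 147 147 146 146 147 146 147 140 110
 -56 103 142 148 146 146 147 139 122 126 127 125 126 126 127 127 146 146 147 148 146 146 148 147 147 146 125 107
 -64 103 144 147 147 146 147 145 130 128 128 136 133 126 126 139 144 146 147 145 147 145 145 147 146 146 128 111
 -72  98 134 117 111 118 124 117 118 114 109 115 124 114 117 115 111 115 122 116 120 115 109 114 122 114 117 108
 -80  96 126 112 119 114 119 110 106 110 117 114 119 114 106 111 106 114 119 116 105 113 107 116 120 105 114 116
```

The top view now measures clearly: roll at box (-68,-24), caps at (-40,-56), (-4,-54) and (-22,-23). All are within about 95 mm of the corner. I regrip the tab where I released it and raise the box again.

```bash
python3 -c "
from h import *
delta([566.2,228.4,184],down(-.8))"
```

```text
t 20.42 turn deg [ 0.04  0.07 -0.31] shift cm, old axes [ 4.228e+01 -2.000e-01 -3.000e-02] new axes [4.228e+01 2.000e-02 2.000e-02]
```

Call:
servo_tool(commands=[0,0,-0.3,0,0,0,0,0,0,0,3.84,0,0,0,0,0,0,3.84,0,0,0,0,0,0,3.84,0,0,0,0,0,0,3.84,0,0,0,0,0,0,3.84,0,0,0,0,0,0,3.84,0,0,0,0,0,0,3.84,0,0,0,0,0,0,3.84,0,0,0,0,0,0,3.84,0,0,0,0,0,0,3.84,0,0,0,0,0,0,3.84,0,0,0])

```text
t: 21.42
position: [562.2, 234.6, 184.1]
tool_rot: [-0.0, 0.709, 0.705, -0.0]
contact_force: [0.7, 0.2, 1.2]
opening: 1.002
grasp_force: 0.0
```

Call:
servo_tool(commands=[0,0,0,0,0,0,0,0,0,0,0,0,0,0,0,0,0,0,0,0,0,0,0,0,0,0,0,0])

```text
t: 21.75
position: [563.2, 230.8, 183.9]
tool_rot: [0.0, 0.71, 0.704, -0.001]
contact_force: [0.8, -0.0, -0.3]
opening: 1.0
grasp_force: 0.0
```

```bash
python3 -c "
from h import *
delta([566.2,228.4,63],down(-.8))"
```

```text
t 21.75 turn deg [-0.04  0.05  0.26] shift cm, old axes [-0.22  0.31 12.09] new axes [-0.23  0.3  12.09]
```

Call:
servo_tool(commands=[0,0,0.3,-0.2,0.3,0,0,0,0,0,0,0,1.35,0,0,0,0,0,0,1.35,0,0,0,0,0,0,1.35,0,0,0,0,0,0,1.35,0,0,0,0,0,0,1.35,0,0,0,0,0,0,1.35,0,0,0,0,0,0,1.35,0,0,0,0,0,0,1.35,0,0,0,0,0,0,1.3,0,0,0,0,0,0,0,0,0,0,0,0,0,0,0])

```text
t: 22.75
position: [566.5, 227.7, 62.4]
tool_rot: [-0.0, 0.713, 0.701, -0.001]
contact_force: [0.5, 0.3, 0.6]
opening: 0.999
grasp_force: 0.0
```

Call:
servo_tool(commands=[0,0,0,0,0,0,1,0,0,0,0,0,0,1,0,0,0,0,0,0,1,0,0,0,0,0,0,1,0,0,0,0,0,0,1,0,0,0,0,0,0,1,0,0,0,0,0,0,1,0,0,0,0,0,0,1,0,0,0,0,0,0,1,0,0,0,0,0,0,1,0,0,0,0,0,0,1,0,0,0,0,0,0,1], force=60)

```text
t: 23.75
position: [567.3, 229.3, 63.5]
tool_rot: [0.0, 0.712, 0.702, 0.0]
contact_force: [-0.8, -0.5, 4.8]
opening: 0.134
grasp_force: 59.5
```

Held again. Tilting.

Call:
servo_tool(commands=[0,1.25,0,-0.145,0,-0.595,1,0,1.25,0,-0.145,0,-0.595,1,0,1.25,0,-0.145,0,-0.595,1,0,1.25,0,-0.145,0,-0.595,1,0,1.25,0,-0.145,0,-0.595,1,0,1.25,0,-0.145,0,-0.595,1,0,1.25,0,-0.145,0,-0.595,1,0,1.25,0,-0.145,0,-0.595,1,0,1.25,0,-0.145,0,-0.595,1,0,1.25,0,-0.145,0,-0.595,1,0,1.25,0,-0.145,0,-0.595,1,0,1.25,0,-0.145,0,-0.595,1])

```text
t: 24.75
position: [566.2, 202.8, 131.8]
tool_rot: [-0.092, 0.706, 0.696, 0.093]
contact_force: [0.6, 0.2, -4.8]
opening: 0.13
grasp_force: 58.3
```

Call:
servo_tool(commands=[0,1.25,0,-0.145,0,-0.595,1,0,1.25,0,-0.145,0,-0.595,1,0,1.25,0,-0.145,0,-0.595,1,0,1.25,0,-0.145,0,-0.595,1,0,1.25,0,-0.145,0,-0.595,1,0,1.25,0,-0.145,0,-0.595,1,0,1.25,0,-0.145,0,-0.595,1,0,1.25,0,-0.145,0,-0.595,1,0,1.25,0,-0.145,0,-0.595,1,0,1.25,0,-0.145,0,-0.595,1,0,1.25,0,-0.145,0,-0.595,1,0,1.25,0,-0.145,0,-0.595,1])

```text
t: 25.75
position: [565.9, 160.3, 191.6]
tool_rot: [-0.182, 0.688, 0.678, 0.185]
contact_force: [1.0, 0.7, -6.1]
opening: 0.129
grasp_force: 58.3
```

Call:
servo_tool(commands=[0,0,0,0,0,0,1,0,0,0,0,0,0,1,0,0,0,0,0,0,1,0,0,0,0,0,0,1,0,0,0,0,0,0,1,0,0,0,0,0,0,1,0,0,0,0,0,0,1,0,0,0,0,0,0,1,0,0,0,0,0,0,1,0,0,0,0,0,0,1,0,0,0,0,0,0,1,0,0,0,0,0,0,1])

```text
t: 26.75
position: [565.9, 160.8, 191.3]
tool_rot: [-0.182, 0.688, 0.678, 0.184]
contact_force: [-0.0, -0.8, -6.3]
opening: 0.127
grasp_force: 58.4
```

```bash
python3 - <<'E'
from h import *
tilt(); print(b2w([147*.8,147*.6,55]),b2w([-102,-77,0]))
g=cv2.cvtColor(grab_frame("side"),cv2.COLOR_RGB2GRAY); h=cv2.cvtColor(grab_frame("side"),cv2.COLOR_RGB2GRAY)
a,b=w2px("side",b2w([-60,-40,10])).astype(int); print("motion",cv2.absdiff(g,h)[b-40:b+40,a-50:a+50].max())
E
```

```text
tilt 29.98 ideal yz [158.3 192. ] got [565.9 160.8 191.3] q [-0.07  0.25 -0.29  1.07  0.52  1.51] F [-0.  -0.8 -6.3]
[566.01722877 166.64210681 184.25707482] [563.31961833 -43.88273235  -0.70836788]
motion 18
```

```bash
python3 -c "
from bench import order; print(order.job_done())"
```

```text
the job is handed in; nothing more can be done
None
```

I put the tape roll in the box and handed the job in at about 27 s with the box held by its tab at about 30°. A look partway through, with the box set back flat, showed the roll and all three caps within about 95 mm of the far corner. They were hidden from the cameras at the final tilt, and the judge's verdict was not shown.

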